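# Find the full carton by weight and put it in the preparation tray

## Task

Of the three identical small medicine cartons on the worktop one is full and two are empty. Lift them one at a time to feel their weight, and set the full one down, standing upright on its base and without dropping it, on the floor of the blue tray. Leave the two empty ones standing upright on the worktop, outside the tray.

Things in the scene. Friction and masses are not known exactly. Their poses are not given: they have to be found in the camera images.
- carton_1_mid (a point): The first of three identical closed white medicine cartons, 99 x 43 x 60 mm high, standing on the worktop. Point: its centre, 30 mm above its underside; y axis along the 99 mm length, x across the 43 mm width (grasp across this), z up. One of the three is full (270 to 390 g), two are empty (40 to 60 g); only the weight tells them apart.
- carton_2_mid (a point): The second of three identical closed white medicine cartons, 99 x 43 x 60 mm high, standing on the worktop. Point: its centre, 30 mm above its underside; y axis along the 99 mm length, x across the 43 mm width (grasp across this), z up. One of the three is full (270 to 390 g), two are empty (40 to 60 g); only the weight tells them apart.
- carton_3_mid (a point): The third of three identical closed white medicine cartons, 99 x 43 x 60 mm high, standing on the worktop. Point: its centre, 30 mm above its underside; y axis along the 99 mm length, x across the 43 mm width (grasp across this), z up. One of the three is full (270 to 390 g), two are empty (40 to 60 g); only the weight tells them apart.
- tray: Shallow blue plastic tray, open at the top, fixed to the worktop: 200 mm along its x axis, 150 mm along its y axis, 25 mm high, walls and floor 4 mm thick (inside 192 x 142 mm, floor 4 mm above the worktop); turned-out rim 6 mm, a 16 mm grip ear at both short ends. Origin at the centre of its underside, z up.
There are look-alikes about, which are no part of the job. What is shaped like the part that bears carton_2_mid but pink is not meant.

How it is judged (in metres and radians):
On the way, in this order (a step that is already met when the one before it is completed fails the run):
1. a carton is lifted in the gripper, its underside at least 25 mm above the worktop (((height (world z) of carton_1_mid above 0.055 m and contact force between the fingers and carton_1 above 0.5 N) or (height (world z) of carton_2_mid above 0.055 m and contact force between the fingers and carton_2 above 0.5 N) or (height (world z) of carton_3_mid above 0.055 m and contact force between the fingers and carton_3 above 0.5 N))), for 0.1 s.
2. a carton, still in the gripper, is brought down inside the tray to within 20 mm of its floor (not dropped in) (((x of carton_1_mid in the frame of tray between -0.08 and 0.08 m and y of carton_1_mid in the frame of tray between -0.06 and 0.06 m and z of carton_1_mid in the frame of tray below 0.054 m and contact force between the fingers and carton_1 above 0.5 N) or (x of carton_2_mid in the frame of tray between -0.08 and 0.08 m and y of carton_2_mid in the frame of tray between -0.06 and 0.06 m and z of carton_2_mid in the frame of tray below 0.054 m and contact force between the fingers and carton_2 above 0.5 N) or (x of carton_3_mid in the frame of tray between -0.08 and 0.08 m and y of carton_3_mid in the frame of tray between -0.06 and 0.06 m and z of carton_3_mid in the frame of tray below 0.054 m and contact force between the fingers and carton_3 above 0.5 N))), for 0.05 s.
At the end, for the whole second after the job is handed in: The full carton (known by its weight on the tray, over 1.6 N) stands upright, within 8 degrees, on the tray's floor, its centre within 80 mm (tray x) and 60 mm (tray y) of the tray's; both empty ones stand upright, within 8 degrees, on the worktop, centres outside the tray; all at rest (((x of carton_1_mid in the frame of tray between -0.08 and 0.08 m and y of carton_1_mid in the frame of tray between -0.06 and 0.06 m and z of carton_1_mid in the frame of tray between 0.02 and 0.042 m and contact force between carton_1 and tray above 1.6 N and (x of carton_2_mid in the frame of tray below -0.1 m or x of carton_2_mid in the frame of tray above 0.1 m or y of carton_2_mid in the frame of tray below -0.075 m or y of carton_2_mid in the frame of tray above 0.075 m) and (x of carton_3_mid in the frame of tray below -0.1 m or x of carton_3_mid in the frame of tray above 0.1 m or y of carton_3_mid in the frame of tray below -0.075 m or y of carton_3_mid in the frame of tray above 0.075 m)) or (x of carton_2_mid in the frame of tray between -0.08 and 0.08 m and y of carton_2_mid in the frame of tray between -0.06 and 0.06 m and z of carton_2_mid in the frame of tray between 0.02 and 0.042 m and contact force between carton_2 and tray above 1.6 N and (x of carton_1_mid in the frame of tray below -0.1 m or x of carton_1_mid in the frame of tray above 0.1 m or y of carton_1_mid in the frame of tray below -0.075 m or y of carton_1_mid in the frame of tray above 0.075 m) and (x of carton_3_mid in the frame of tray below -0.1 m or x of carton_3_mid in the frame of tray above 0.1 m or y of carton_3_mid in the frame of tray below -0.075 m or y of carton_3_mid in the frame of tray above 0.075 m)) or (x of carton_3_mid in the frame of tray between -0.08 and 0.08 m and y of carton_3_mid in the frame of tray between -0.06 and 0.06 m and z of carton_3_mid in the frame of tray between 0.02 and 0.042 m and contact force between carton_3 and tray above 1.6 N and (x of carton_1_mid in the frame of tray below -0.1 m or x of carton_1_mid in the frame of tray above 0.1 m or y of carton_1_mid in the frame of tray below -0.075 m or y of carton_1_mid in the frame of tray above 0.075 m) and (x of carton_2_mid in the frame of tray below -0.1 m or x of carton_2_mid in the frame of tray above 0.1 m or y of carton_2_mid in the frame of tray below -0.075 m or y of carton_2_mid in the frame of tray above 0.075 m))) and height (world z) of carton_1_mid between 0.022 and 0.042 m and angle between each of carton_1_mid, carton_2_mid, carton_3_mid's own z axis and vertical below 0.15 rad and linear speed of each of carton_1, carton_2, carton_3 below 0.03 m/s and height (world z) of carton_2_mid between 0.022 and 0.042 m and height (world z) of carton_3_mid between 0.022 and 0.042 m); the robot touches nothing.
It also fails if it takes over 64 s, if anything falls off the work surface, if the arm or the gripper's body presses on something with over 40 N, if the wrist force passes 120 N, or if a joint passes its speed limit or range.

## Robot

A 6-joint arm with a two-finger parallel gripper is mounted at the origin on a cart in front of the work surface, level with it; the furniture and walls round the work are solid. World frame = base frame: x ahead of the robot, y to its left, z up, the work surface at z = 0. Lengths are in mm, angles in rad, forces in N, time in s.
With the tool pointing down it reaches from about 300 to 775 mm from the base axis. Payload 14.6 kg.
Tool frame: the origin (TCP) lies between the finger pads; the fingertips stand 19 mm ahead of it and the grasp point (between the pads) is the TCP; x points along the fingers, y is the direction in which the jaws open and shut, and the axes are right-handed (so a half turn about x gives the same grasp; the last joint's range is limited). The gripper opens to 94 mm and grips with 3 to 60 N. Pads are 16 mm wide; open, the fingers measure 119 mm over their backs; the gripper's body (75 mm by 177 mm) begins 78 mm behind the grasp point.
Start: joints at [-0.067, 0.3, 1.521, -0, 1.321, -0.067], TCP at [549.99, -0.002, 224.446] pointing down, gripper open.
Joint ranges: [-3.03, 3.03], [-0.79, 2.21], [0.23, 2.52], [-1.04, 4.18], [0, 3.07], [-2.55, 2.55]. Speed limits (rad/s): [2.22, 2.22, 2.57, 3.14, 3.14, 3.14].

## Interface

Orientations are given as [roll, pitch, yaw] about the fixed x, y, z axes, in that order (R = Rz(yaw) Ry(pitch) Rx(roll)).
In Python, from cell import manip gives the robot as it stands.
- The arm moves only by the tool jog_arm, never from a script. Its argument "series" is one flat list of numbers, 7 for each row, row after row: the turn, a rotation vector about the world's x, y, z in rad, then the shift along the world's x, y, z in m, then the opening, from -1 (shut) to 1 (fully open). A call has 1 to 20 rows; each row is the pose to reach, as a shift and turn from the pose commanded when the call began; what a row does not reach only later rows make up. A row lasts 1/8 s, in which the tool goes at most 62.5 mm and 10.7 degrees, less where a joint would pass 70% of its speed; a pose out of reach is approached as far as the arm can. A call with a gripper value outside its range is refused whole. The fingers move at their own pace and stop on an object; "squeeze" is the grip in N (left out, the last holds). Time passes only in rows, so rows that repeat a pose let the fingers close. It gives the time, the measured TCP pose, the force and the opening at its end, in the units of the state.
- manip.read_state(): the state, without advancing time (a new reading comes with each control period).
- manip.camera(name): name is "scene" or "side" or "wrist"; returns a dict with "color" (400x640x3 uint8, blue, green, red), "range_z" (400x640 float32, mm along the optical axis (not along the pixel's ray), 0 where there is no reading), "fx", "fy", "cx", "cy" (pixels), "pose" (4x4, takes a point from camera to world coordinates); the wrist camera has in their place "mount" (4x4, takes a point from camera to tool coordinates, whose origin is the TCP and whose axes are the tool frame's). Camera axes: x right, y down, z forward; pixel columns grow to the right and rows downward; lengths in mm; the calibration is good to about 2 mm. A picture is of the moment at which its call begins: read the wrist's pose just before it.
- manip.sign_off(): hands the job in, once; it reports no verdict.
The state is a dict: "clock": time; "joints": joint angles; "qd": joint speeds; "effort": joint torques, N m; "eef_pos": TCP position; "eef_rot": TCP orientation; "wrist_force": force on the tool from outside, world axes, zero at the start; "moment": the same for the moment, N m; "finger_gap": finger opening in mm.
Only numpy, scipy, OpenCV 4.12 (cv2) and the standard library are available. Lean on these libraries where they do the work, as an engineer would, in place of code of your own. Each camera call takes 0.05 s, during which the arm holds its last target.

## Working session

There is one attempt and no reset: what is moved stays moved. The work goes in short steps, Python scripts to look and compute and a tool call to move; the robot and the scene stay as the last step left them, time stands still between calls to the robot, and variables do not carry over. Pictures are saved under pics/ and viewed, and the job is handed in when it is done.

Besides the shell and the picture viewer there is one more tool, called after ">>>" by a JSON object that holds its "fn" and its "kwargs", one argument or row to a line. jog_arm: Moves the arm, as the interface text tells. Its arguments: {"type":"object","properties":{"series":{"type":"array","items":{"type":"number"}},"squeeze":{"type":"number"}},"required":["series"]}

```bash
ls; mkdir -p pics
python3 - <<'E'
from cell import manip
import cv2,pickle
print(manip.read_state())
for n in ("scene","side"):
    c=manip.camera(n); cv2.imwrite(f"pics/{n}0.png",c["color"]); pickle.dump(c,open(f"{n}0.pkl","wb"))
    print(n,c["fx"],c["fy"],c["cx"],c["cy"],c["pose"].round(3))
E
```

```text
pics
{'clock': 0.0, 'joints': array([-6.66275793e-02,  3.00507061e-01,  1.52159224e+00, -1.22006233e-05,
        1.32071783e+00, -6.65848404e-02]), 'qd': array([-2.27380932e-03,  4.92886126e-04,  1.25865976e-03, -9.54176270e-04,
        5.69270024e-04, -8.00336585e-05]), 'effort': array([-1.53750298e-03, -5.31805658e+01, -3.52735734e+01,  7.07558286e-02,
        2.43994006e-02, -4.79655944e-05]), 'eef_pos': array([ 5.49749747e+02, -4.38484574e-03,  2.23861878e+02]), 'eef_rot': array([-1.62773054,  1.56957179,  3.08461873]), 'wrist_force': array([ 0.80462487, -0.09720164,  0.11304517]), 'moment': array([0.01680325, 0.039597  , 0.00971323]), 'finger_gap': 94.03901984816723}
scene 440.5990887135895 440.5990887135895 318.1954461619523 199.14368708582094 [[ 8.44000e-01 -3.43000e-01  4.13000e-01  1.33133e+02]
 [-5.36000e-01 -5.65000e-01  6.28000e-01 -6.34071e+02]
 [ 1.80000e-02 -7.51000e-01 -6.60000e-01  6.76448e+02]
 [ 0.00000e+00  0.00000e+00  0.00000e+00  1.00000e+00]]
side 370.9143921821178 370.9143921821178 316.5716438784727 198.00077843776594 [[ 8.56000e-01 -3.12000e-01  4.13000e-01  1.49096e+02]
 [-5.17000e-01 -4.90000e-01  7.02000e-01 -6.89987e+02]
 [-1.60000e-02 -8.14000e-01 -5.80000e-01  6.00974e+02]
 [ 0.00000e+00  0.00000e+00  0.00000e+00  1.00000e+00]]
```

View pics/scene0.png

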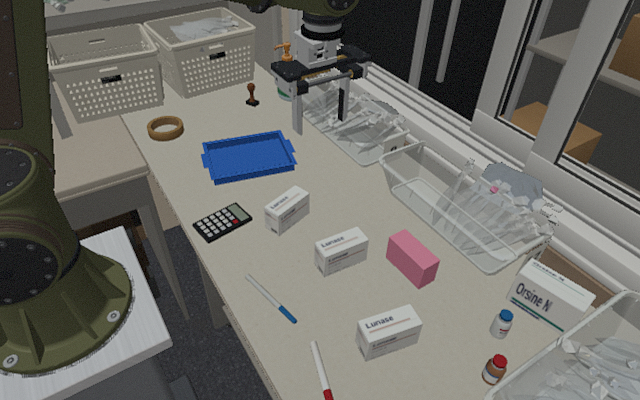

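View pics/side0.png

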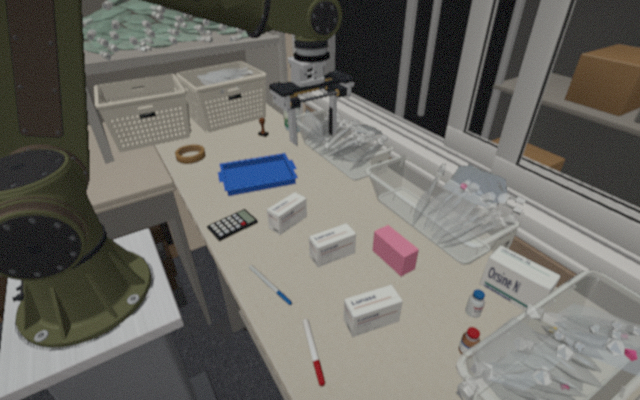

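The scene view shows the three white Lunase cartons at about (287,208), (341,250) and (389,332). The pink look-alike is at (412,258) and the blue tray at (248,157). Next I measure the tops using depth.

```bash
cat > h.py <<'E'
import numpy as np,cv2,pickle
def cloud(c,P=None):
    P=c["pose"] if P is None else P
    v,u=np.indices(c["range_z"].shape); z=c["range_z"]
    p=np.stack([(u-c["cx"])/c["fx"]*z,(v-c["cy"])/c["fy"]*z,z],-1)
    return p@P[:3,:3].T+P[:3,3]
def tops(c,lo=52,hi=68,area=(40,5000)):
    p=cloud(c); z=p[...,2]; hsv=cv2.cvtColor(c["color"],cv2.COLOR_BGR2HSV)
    m=((z>lo)&(z<hi)&(c["range_z"]>0)&(hsv[...,1]<60)&(p[...,0]<750)).astype(np.uint8)
    n,l,s,ce=cv2.connectedComponentsWithStats(m)
    for i in range(1,n):
        if s[i,4]<80: continue
        q=p[l==i]; r=cv2.minAreaRect(q[:,:2].astype(np.float32))
        print("px",ce[i].round(),"n",s[i,4],"z",np.median(q[:,2]).round(1),"rect",np.round(r[0],1),np.round(r[1],1),round(r[2],1))
E
python3 - <<'E'
from h import *
for n in ("scene","side"):
    c=pickle.load(open(n+"0.pkl","rb")); print(n); tops(c)
    p=cloud(c); hsv=cv2.cvtColor(c["color"],cv2.COLOR_BGR2HSV)
    m=(cv2.inRange(hsv,(100,150,60),(125,255,255))>0)&(p[...,0]>0)
    nn,l,s,ce=cv2.connectedComponentsWithStats(m.astype(np.uint8)); i=1+s[1:,4].argmax()
    q=p[l==i]; print("tray",ce[i],s[i])
    for a,b in((-5,12),(18,30)):
        k=q[(q[:,2]>a)&(q[:,2]<b)]; print(a,b,len(k),np.median(k[:,2]),cv2.minAreaRect(k[:,:2].astype(np.float32)))
    t=(p[...,2]>-8)&(p[...,2]<8)&(p[...,0]>300)&(p[...,0]<600)&(abs(p[...,1])<400); print("table z",np.median(p[...,2][t]))
E
```

```text
scene
px [210.  73.] n 411 z 58.4 rect [547.1 636.5] [117.8 291.1] 67.8
px [115.  96.] n 503 z 58.3 rect [269.5 628.7] [ 20.2 257.3] 86.4
px [342. 134.] n 316 z 60.5 rect [699.6 172.8] [ 51.3 295.3] 9.9
px [445. 223.] n 588 z 60.4 rect [ 696.3 -213.1] [ 34.4 342. ] 4.8
px [286. 202.] n 707 z 58.4 rect [459.9 -14.7] [100.8  45.3] 17.5
px [483. 236.] n 222 z 62.3 rect [ 732.9 -306.9] [80.5 22.2] 75.9
px [341. 243.] n 922 z 58.6 rect [ 491.9 -173.7] [ 45.  100.3] 86.4
px [548. 299.] n 502 z 60.1 rect [ 714.9 -465.7] [  6.1 114.4] 11.3
px [389. 324.] n 1492 z 58.7 rect [ 456.4 -362.4] [43.3 99. ] 78.6
px [591. 333.] n 159 z 60.4 rect [ 714.8 -547.3] [ 6.  70.1] 88.8
tray [247.75738985 156.59035137] [ 201  130   96   55 3586]
-5 12 2443 2.5848095142192733 ((484.16455078125, 229.26925659179688), (153.77406311035156, 196.6642608642578), 75.95321655273438)
18 30 862 22.67700320911854 ((484.38519287109375, 229.57974243164062), (163.94503784179688, 228.41763305664062), 76.6631088256836)
table z -1.3793116482161167
side
px [229. 111.] n 287 z 58.7 rect [538.4 639.3] [128.7 297.6] 64.6
px [151. 
[... 561 characters left out ...]
62.4] [43.2 98.4] 79.1
px [560. 307.] n 122 z 61.4 rect [ 719.7 -547.4] [ 5.9 60.5] 88.2
px [538. 325.] n 89 z 58.7 rect [ 660.4 -549.2] [15.6 44.6] 64.3
px [581. 374.] n 274 z 60.7 rect [ 631.5 -632.8] [40.2 54.3] 87.0
px [615. 386.] n 150 z 60.5 rect [ 659.4 -669.3] [ 5.3 83.5] 89.0
px [566. 392.] n 242 z 62.6 rect [ 588.7 -633.6] [28.2 56.6] 72.5
tray [256.79681648 173.66479401] [ 219  154   77   41 2136]
-5 12 1481 2.0583576049417616 ((483.5194396972656, 229.12277221679688), (156.16653442382812, 192.6147918701172), 76.11394500732422)
18 30 443 22.20628563805849 ((483.0527648925781, 227.119873046875), (162.67507934570312, 224.73638916015625), 76.48773193359375)
table z -1.1828227582278714
```

>>> {"fn": "jog_arm", "kwargs": {
  "series": [0,0,0.18,-0.0905,-0.015,-0.05,1,0,0,0.36,-0.0905,-0.015,-0.05,1,0,0,0.54,-0.0905,-0.015,-0.094,1,0,0,0.72,-0.0905,-0.015,-0.094,1,0,0,0.9,-0.0905,-0.015,-0.094,1,0,0,1.08,-0.0905,-0.015,-0.094,1,0,0,1.26,-0.0905,-0.015,-0.094,1,0,0,1.44,-0.0905,-0.015,-0.094,1,0,0,1.62,-0.0905,-0.015,-0.094,1,0,0,1.8,-0.0905,-0.015,-0.094,1,0,0,1.871,-0.0905,-0.015,-0.094,1,0,0,1.871,-0.0905,-0.015,-0.094,1,0,0,1.871,-0.0905,-0.015,-0.094,1],
  "squeeze": 20
}}

```text
clock: 1.72
eef_pos: [459.4, -15.0, 130.3]
eef_rot: [2.849, 1.571, -3.136]
wrist_force: [-1.0, 0.2, -0.7]
finger_gap: 93.7
```

Run:
```python
from h import *
from cell import manip
s=manip.read_state(); print(s["clock"],s["joints"].round(2),s["eef_pos"].round(1),s["eef_rot"].round(3),s["wrist_force"].round(2),s["finger_gap"])
from scipy.spatial.transform import Rotation as R
print(R.from_euler("xyz",s["eef_rot"]).as_matrix().round(3))
cv2.imwrite("pics/w1.png",manip.camera("wrist")["color"]);cv2.imwrite("pics/s1.png",manip.camera("scene")["color"])
```

```text
1.725 [-0.11  0.21  1.87 -0.    1.06 -1.98] [459.4 -15.  130.3] [ 2.849  1.571 -3.136] [-1.02  0.24 -0.65] 93.67418956636268
[[-0.    -0.294  0.956]
 [-0.     0.956  0.294]
 [-1.     0.    -0.   ]]
```

View pics/w1.png

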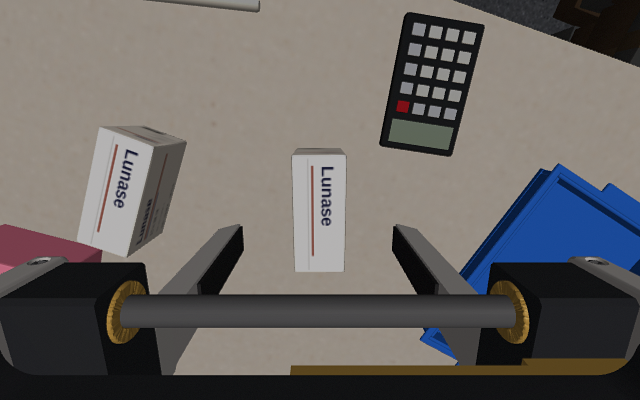

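View pics/s1.png

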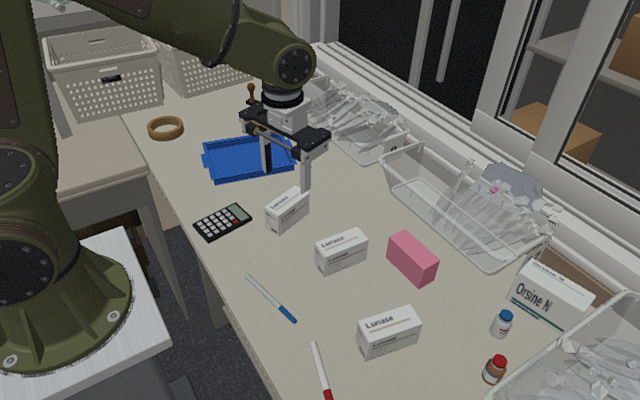

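The wrist view shows the first carton (320,210) centred between the fingers and aligned with them. I'll descend, grip, and lift 50 mm.

>>> {"fn": "jog_arm", "kwargs": {
  "series": [0,0,0,0,0,-0.03,1,0,0,0,0,0,-0.06,1,0,0,0,0,0,-0.08,1,0,0,0,0,0,-0.095,1,0,0,0,0,0,-0.1,1,0,0,0,0,0,-0.1,1,0,0,0,0,0,-0.1,-1,0,0,0,0,0,-0.1,-1,0,0,0,0,0,-0.1,-1,0,0,0,0,0,-0.1,-1,0,0,0,0,0,-0.1,-1,0,0,0,0,0,-0.1,-1,0,0,0,0,0,-0.1,-1,0,0,0,0,0,-0.1,-1],
  "squeeze": 20
}}

```text
clock: 3.58
eef_pos: [459.5, -15.0, 30.5]
eef_rot: [0.655, 1.571, 0.955]
wrist_force: [-0.2, 0.4, 0.1]
finger_gap: 42.2
```

>>> {"fn": "jog_arm", "kwargs": {
  "series": [0,0,0,0,0,0.01,-1,0,0,0,0,0,0.02,-1,0,0,0,0,0,0.035,-1,0,0,0,0,0,0.045,-1,0,0,0,0,0,0.05,-1,0,0,0,0,0,0.05,-1,0,0,0,0,0,0.05,-1,0,0,0,0,0,0.05,-1]
}}

```text
clock: 4.58
eef_pos: [459.3, -15.0, 80.1]
eef_rot: [2.741, 1.57, 3.041]
wrist_force: [-0.2, 1.1, -0.3]
finger_gap: 42.1
```

Run:
```python
from h import *
from cell import manip
for i in range(4):
    s=manip.read_state(); print(s["clock"],s["eef_pos"].round(1),s["wrist_force"].round(2),s["moment"].round(2),s["effort"].round(2),s["finger_gap"])
    c=manip.camera("scene")
cv2.imwrite("pics/s2.png",c["color"])
```

```text
4.575 [459.3 -15.   80.1] [-0.17  1.07 -0.3 ] [ 0.09 -0.05 -0.  ] [ 0.000e+00 -4.559e+01 -2.828e+01 -4.000e-02  6.000e-02  0.000e+00] 42.12751482064032
4.625 [459.3 -15.   80.1] [-0.57 -0.22 -0.46] [ 0.11 -0.02  0.06] [-0.000e+00 -4.552e+01 -2.826e+01 -4.000e-02  6.000e-02  0.000e+00] 42.159435785208345
4.675 [459.4 -15.   80.2] [-0.27 -0.33 -0.33] [ 0.12  0.01 -0.02] [ 0.000e+00 -4.548e+01 -2.826e+01 -4.000e-02  6.000e-02  0.000e+00] 42.15279916766198
4.725 [459.4 -15.   80.3] [ 0.46 -1.   -1.28] [ 0.13 -0.05  0.01] [-0.000e+00 -4.546e+01 -2.826e+01 -4.000e-02  6.000e-02  0.000e+00] 41.801228115134165
```

View pics/s2.png

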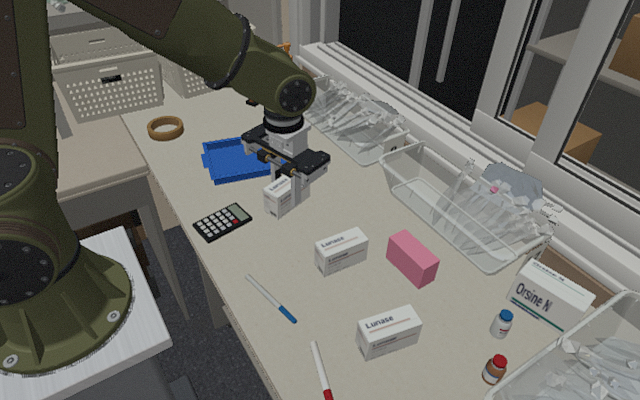

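Run:
```python
from h import *
from cell import manip
c=manip.camera("scene"); tops(c,95,125); tops(c,52,66)
f=[]
for i in range(5):
    f.append(manip.read_state()["wrist_force"][2]); manip.camera("side")
print(np.mean(f),np.round(f,2))
```

```text
px [100.  53.] n 806 z 110.1 rect [284. 804.] [ 79.3 247. ] 86.2
px [172.  64.] n 129 z 105.7 rect [436.1 676.1] [ 29.2 138.7] 15.5
px [110.  80.] n 971 z 111.0 rect [271.8 624.9] [270.6  41.8] 1.4
px [321.  98.] n 115 z 108.3 rect [710.4 244.8] [11.1 44.2] 9.1
px [281. 188.] n 691 z 108.3 rect [447. -25.] [73.5 68.5] 37.7
px [453. 192.] n 115 z 112.4 rect [ 731.5 -216.9] [47.5 15.8] 28.5
px [524. 379.] n 1011 z 119.5 rect [ 531.5 -554.3] [107.3  36.6] 0.5
px [183.  78.] n 143 z 58.1 rect [449.7 664.8] [ 68.3 154.3] 34.0
px [114.  96.] n 429 z 57.4 rect [269.  628.8] [ 22.8 256.1] 86.3
px [344. 137.] n 252 z 59.9 rect [700.6 156.7] [ 50. 263.] 11.1
px [445. 224.] n 501 z 59.2 rect [ 695.9 -215.3] [ 24.2 338.7] 3.0
px [278. 211.] n 147 z 59.6 rect [429.1 -37.1] [33.  60.5] 62.9
px [479. 233.] n 139 z 60.0 rect [ 735.6 -295.5] [62.8 18. ] 66.1
px [341. 243.] n 935 z 58.5 rect [ 492.2 -173.1] [45.3 99.6] 86.6
px [548. 299.] n 428 z 58.8 rect [ 715.1 -466.3] [ 12.3 115.1] 15.6
px [389. 324.] n 1486 z 58.8 rect [ 456.7 -362.4] [43.7 99.4] 79.4
px [591. 333.] n 131 z 59.8 rect [ 717.1 -547.5] [ 5.2 64.3] 89.6
-0.6129545690940448 [-0.43 -0.56 -0.49 -0.95 -0.65]
```

The first carton is lifted (top at 108 mm) and weighs about 0.5 N, so it's empty. I'll set it back and go to the second.

>>> {"fn": "jog_arm", "kwargs": {
  "series": [0,0,0,0,0,-0.02,-1,0,0,0,0,0,-0.035,-1,0,0,0,0,0,-0.045,-1,0,0,0,0,0,-0.0485,-1,0,0,0,0,0,-0.0495,-1,0,0,0,0,0,-0.0495,-1,0,0,0,0,0,-0.0495,-1,0,0,0,0,0,-0.0495,1,0,0,0,0,0,-0.0495,1,0,0,0,0,0,-0.0495,1,0,0,0,0,0,-0.0495,1,0,0,0,0,0,-0.0495,1]
}}

```text
clock: 6.58
eef_pos: [459.5, -15.0, 30.9]
eef_rot: [2.732, 1.571, 3.032]
wrist_force: [-0.6, 0.8, -0.1]
finger_gap: 88.2
```

>>> {"fn": "jog_arm", "kwargs": {
  "series": [0,0,0,0,0,0.04,1,0,0,0,0,0,0.08,1,0,0,0,0,0,0.1,1,0,0,-0.16,0.016,-0.055,0.1,1,0,0,-0.361,0.032,-0.11,0.1,1,0,0,-0.361,0.032,-0.1587,0.1,1,0,0,-0.361,0.032,-0.1587,0.1,1,0,0,-0.361,0.032,-0.1587,0.1,1,0,0,-0.361,0.032,-0.1587,0.1,1]
}}

```text
clock: 7.7
eef_pos: [491.6, -172.7, 131.0]
eef_rot: [1.87, 1.571, 1.81]
wrist_force: [0.6, 0.6, 0.2]
finger_gap: 94.0
```

Run:
```python
from h import *
from cell import manip
f=[]
for i in range(5):
    s=manip.read_state();f.append(s["wrist_force"][2]); c=manip.camera("scene")
print(s["clock"],np.mean(f),np.round(f,2),s["eef_pos"],s["joints"].round(2)); tops(c)
cv2.imwrite("pics/s3.png",c["color"]);cv2.imwrite("pics/w3.png",manip.camera("wrist")["color"])
```

```text
7.9 0.22807304037840997 [ 0.23 -0.2   0.65  0.12  0.34] [ 491.59425903 -173.09174942  131.04017654] [-0.41  0.33  1.71  0.    1.1  -1.92]
px [193.  76.] n 269 z 58.4 rect [481.7 649. ] [ 98.8 194.5] 52.8
px [128.  93.] n 345 z 58.0 rect [302.7 625.7] [ 22.2 189.7] 84.7
px [446. 223.] n 567 z 60.8 rect [ 696.7 -212.8] [ 34.1 341.8] 4.7
px [287. 202.] n 705 z 58.4 rect [460.9 -16. ] [99.7 44. ] 17.8
px [483. 236.] n 215 z 62.2 rect [ 732.9 -306.5] [82.8 25.9] 81.1
px [339. 244.] n 815 z 58.5 rect [ 491.4 -173.3] [45.2 98.2] 86.1
px [548. 299.] n 501 z 60.1 rect [ 715.  -465.7] [  6.4 114.4] 11.2
px [389. 324.] n 1491 z 58.8 rect [ 456.3 -362.3] [43.6 99. ] 78.5
px [592. 333.] n 152 z 60.9 rect [ 716.  -547.2] [ 5.6 67.7] 89.7
```

>>> {"fn": "jog_arm", "kwargs": {
  "series": [0,0,0,0,0,-0.03,1,0,0,0,0,0,-0.06,1,0,0,0,0,0,-0.08,1,0,0,0,0,0,-0.095,1,0,0,0,0,0,-0.1,1,0,0,0,0,0,-0.1,1,0,0,0,0,0,-0.1,-1,0,0,0,0,0,-0.1,-1,0,0,0,0,0,-0.1,-1,0,0,0,0,0,-0.1,-1,0,0,0,0,0,-0.1,-1,0,0,0,0,0,-0.1,-1,0,0,0,0,0,-0.1,-1,0,0,0,0,0,-0.1,-1],
  "squeeze": 20
}}

```text
clock: 9.75
eef_pos: [491.5, -173.6, 31.0]
eef_rot: [2.118, 1.571, 2.057]
wrist_force: [0.3, 1.7, 1.9]
finger_gap: 42.1
```

>>> {"fn": "jog_arm", "kwargs": {
  "series": [0,0,0,0,0,0.01,-1,0,0,0,0,0,0.02,-1,0,0,0,0,0,0.035,-1,0,0,0,0,0,0.045,-1,0,0,0,0,0,0.05,-1,0,0,0,0,0,0.05,-1,0,0,0,0,0,0.05,-1,0,0,0,0,0,0.05,-1]
}}

```text
clock: 10.75
eef_pos: [491.3, -173.6, 80.6]
eef_rot: [2.798, 1.57, 2.737]
wrist_force: [0.8, 0.2, -3.2]
finger_gap: 41.7
```

Run:
```python
from h import *
from cell import manip
f=[]
for i in range(5):
    s=manip.read_state();f.append(s["wrist_force"][2]); c=manip.camera("scene")
print(s["clock"],np.mean(f),np.round(f,2),s["eef_pos"],s["finger_gap"]); tops(c,95,125)
cv2.imwrite("pics/s4.png",c["color"])
```

```text
10.95 -2.4737044028388397 [-3.25 -2.19 -1.44 -2.45 -3.04] [ 491.44035729 -173.66703247   80.7813401 ] 41.830590580830304
px [125.  49.] n 370 z 110.1 rect [363.3 812.8] [ 65.6 136.1] 58.3
px [171.  64.] n 128 z 105.7 rect [434.7 680.2] [ 25.9 149.3] 13.0
px [133.  76.] n 561 z 110.9 rect [323.1 621.7] [171.4  42.5] 5.7
px [453. 192.] n 112 z 111.3 rect [ 732.7 -217.3] [50.4 14.7] 43.0
px [333. 230.] n 700 z 108.1 rect [ 467.7 -175.6] [54.4 69.5] 3.1
px [524. 379.] n 1015 z 119.6 rect [ 532.1 -553.8] [106.4  35.8] 0.8
```

View pics/s4.png

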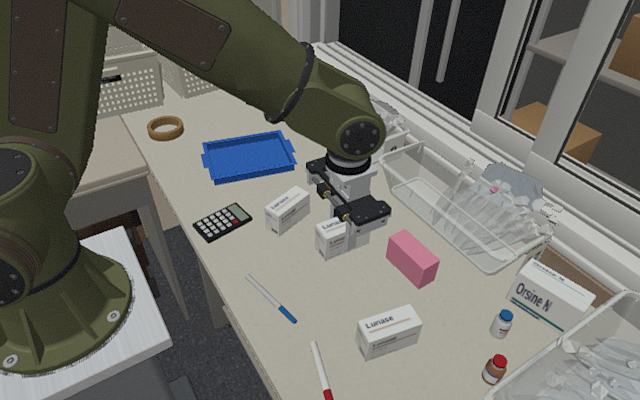

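Run:
```python
from h import *
from cell import manip
f=[]
for i in range(20):
    s=manip.read_state();f.append(s["wrist_force"][2]); c=manip.camera("side")
print(s["clock"],np.mean(f),np.std(f),s["eef_pos"],s["joints"].round(2))
```

```text
11.95 -2.651311945191975 0.40991679527596764 [ 491.50123358 -173.71724921   80.96292625] [-0.41  0.41  1.74 -0.    0.99 -1.92]
```

Measured 2.65 N, so this is the full carton (270 g minimum, against 0.6 N for an empty one). I'll carry it over the tray.

>>> {"fn": "jog_arm", "kwargs": {
  "series": [0,0,0,0,0,0.02,-1,0,0,0,0,0,0.045,-1,0,0,0,0,0.01,0.065,-1,0,0,-0.03,0,0.035,0.07,-1,0,0,-0.05,-0.001,0.07,0.07,-1,0,0,-0.07,-0.002,0.11,0.07,-1,0,0,-0.09,-0.003,0.15,0.07,-1,0,0,-0.11,-0.004,0.19,0.07,-1,0,0,-0.13,-0.005,0.23,0.07,-1,0,0,-0.15,-0.006,0.27,0.07,-1,0,0,-0.17,-0.0065,0.31,0.07,-1,0,0,-0.18,-0.007,0.35,0.07,-1,0,0,-0.18,-0.0075,0.38,0.07,-1,0,0,-0.18,-0.0075,0.395,0.07,-1,0,0,-0.18,-0.0075,0.4025,0.07,-1,0,0,-0.18,-0.0075,0.4025,0.07,-1,0,0,-0.18,-0.0075,0.4025,0.07,-1]
}}

```text
clock: 14.12
eef_pos: [484.1, 228.1, 151.0]
eef_rot: [-1.763, 1.571, -2.005]
wrist_force: [0.5, -0.4, -2.3]
finger_gap: 41.9
```

Run:
```python
from h import *
from cell import manip
f=[]
for i in range(4):
    s=manip.read_state();f.append(s["wrist_force"][2]); c=manip.camera("side")
print(s["clock"],np.mean(f),s["eef_pos"],s["joints"].round(2),s["finger_gap"])
cv2.imwrite("pics/d5.png",c["color"]);cv2.imwrite("pics/s5.png",manip.camera("scene")["color"])
```

```text
14.275 -2.628990140558 [484.10274493 228.2818404  150.99377731] [ 0.37  0.34  1.65 -0.    1.15 -0.96] 42.07150465423188
```

View pics/s5.png

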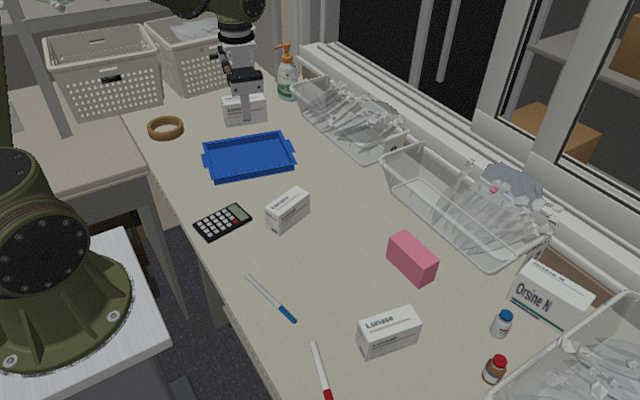

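The carton at (244,108) hangs level above the tray and is aligned with it. I'll lower it gently.

>>> {"fn": "jog_arm", "kwargs": {
  "series": [0,0,0,0,0,-0.02,-1,0,0,0,0,0,-0.045,-1,0,0,0,0,0,-0.07,-1,0,0,0,0,0,-0.09,-1,0,0,0,0,0,-0.1,-1,0,0,0,0,0,-0.107,-1,0,0,0,0,0,-0.111,-1,0,0,0,0,0,-0.113,-1,0,0,0,0,0,-0.1145,-1,0,0,0,0,0,-0.1155,-1,0,0,0,0,0,-0.116,-1,0,0,0,0,0,-0.116,-1,0,0,0,0,0,-0.116,-1]
}}

```text
clock: 16.0
eef_pos: [484.0, 228.8, 35.0]
eef_rot: [0.617, 1.571, 0.376]
wrist_force: [0.4, 0.7, -3.3]
finger_gap: 41.9
```

Run:
```python
from h import *
from cell import manip
f=[]
for i in range(8):
    s=manip.read_state();f.append(s["wrist_force"]); c=manip.camera("scene")
print(s["clock"],np.mean(f,0),s["eef_pos"],s["finger_gap"])
tops(c,50,75)
```

```text
16.35 [-0.25701319  0.26280008 -2.73474526] [484.00590187 228.81594765  34.98793069] 41.675904472463856
px [194.  75.] n 454 z 62.4 rect [480.7 655.1] [109.8 217.5] 50.1
px [286.  81.] n 121 z 64.8 rect [722.9 457.1] [23.7 61.1] 38.7
px [115.  95.] n 815 z 62.5 rect [269.6 628.7] [ 21.9 259.3] 86.1
px [339. 132.] n 444 z 61.4 rect [699.9 191.2] [ 51. 333.] 8.6
px [338. 118.] n 116 z 61.2 rect [738.5 211.9] [95.6 23.5] 88.2
px [ 59. 117.] n 106 z 63.6 rect [109.4 575.8] [29.   9.7] 18.5
px [357. 134.] n 91 z 64.1 rect [732.8 109.6] [14.9 47.4] 55.8
px [246. 145.] n 373 z 61.2 rect [479.6 217.6] [ 47.9 102.7] 60.7
px [394. 163.] n 100 z 64.1 rect [731.1 -35.8] [ 9.6 38. ] 86.3
px [444. 222.] n 758 z 60.9 rect [ 696.5 -212.1] [ 25.3 344.1] 2.8
px [287. 202.] n 731 z 58.5 rect [460.9 -16.2] [99.3 44.9] 16.5
px [465. 217.] n 86 z 59.4 rect [ 742.8 -248.8] [32.2 14. ] 89.1
px [486. 236.] n 370 z 66.0 rect [ 734.6 -308.5] [87.1 31.2] 89.0
px [549. 298.] n 809 z 63.0 rect [ 714.9 -466.5] [ 14.3 115.2] 16.2
px [389. 324.] n 1536 z 58.6 rect [ 457.  -362.2] [43.7 99.6] 78.3
px [591. 332.] n 257 z 63.8 rect [ 710.8 -546.5] [ 7.9 78.4] 89.1
px [580. 367.] n 124 z 65.4 rect [ 648.  -569.8] [36.3 40.4] 18.8
```

Not yet in contact, so I'll creep down.

>>> {"fn": "jog_arm", "kwargs": {
  "series": [0,0,0,0,0,-0.0005,-1,0,0,0,0,0,-0.001,-1,0,0,0,0,0,-0.001,-1,0,0,0,0,0,-0.001,-1]
}}

```text
clock: 16.9
eef_pos: [484.0, 228.8, 34.9]
eef_rot: [0.164, 1.571, -0.076]
wrist_force: [-6.4, -2.4, 12.1]
finger_gap: 41.8
```

Run:
```python
from h import *
from cell import manip
f=[]
for i in range(8):
    s=manip.read_state();f.append(s["wrist_force"]); c=manip.camera("scene")
print(s["clock"],np.mean(f,0),s["eef_pos"],s["finger_gap"])
```

```text
17.25 [-6.67503152 -2.81222871 12.47059258] [484.04710227 228.81118179  34.94821594] 41.80150431179039
```

>>> {"fn": "jog_arm", "kwargs": {
  "series": [0,0,0,0,0,0.0007,-1,0,0,0,0,0,0.0007,-1,0,0,0,0,0,0.0007,0.5,0,0,0,0,0,0.0007,0.5,0,0,0,0,0,0.0007,0.5,0,0,0,0,0,0.0007,0.5,0,0,0,0,0,0.0007,0.5]
}}

```text
clock: 18.18
eef_pos: [484.0, 228.8, 34.6]
eef_rot: [2.784, 1.571, 2.543]
wrist_force: [-0.1, 0.1, 0.1]
finger_gap: 70.6
```

>>> {"fn": "jog_arm", "kwargs": {
  "series": [0,0,0,0,0,0.01,0.5,0,0,0,0,0,0.03,0.5,0,0,0,0,0,0.06,0.5,0,0,0,0,0,0.1,0.5,0,0,0,0,0,0.14,0.5,0,0,0,0,0,0.19,0.5,0,0,0,0,0,0.19,0.5,0,0,0,0,0,0.19,0.5]
}}

```text
clock: 19.18
eef_pos: [483.7, 228.7, 224.2]
eef_rot: [-2.534, 1.57, -2.775]
wrist_force: [-0.4, 0.1, 0.1]
finger_gap: 70.3
```

Run:
```python
from h import *
from cell import manip
f=[]
for i in range(6):
    s=manip.read_state();f.append(s["wrist_force"]); c=manip.camera("scene")
print(s["clock"],np.mean(f,0),s["eef_pos"],s["finger_gap"]); tops(c,52,68)
cv2.imwrite("pics/s6.png",c["color"])
d=manip.camera("side");tops(d,52,68)
```

```text
19.425 [-0.05926436 -0.34617743  0.18503947] [483.76579593 228.69805179 223.80931255] 70.61596729282678
px [15. 70.] n 165 z 59.5 rect [ 41.1 950.6] [87.5 17.7] 1.7
px [199.  75.] n 319 z 58.5 rect [501.9 643.5] [107.5 222.5] 59.0
px [115.  96.] n 485 z 58.3 rect [268.9 627.5] [ 23.4 257.4] 85.9
px [338. 131.] n 341 z 61.4 rect [698.4 190.5] [ 50.8 329.2] 9.2
px [247. 142.] n 515 z 62.0 rect [484.8 226. ] [48.5 98.4] 75.0
px [445. 223.] n 591 z 60.3 rect [ 696.4 -213.7] [ 25.  341.6] 2.8
px [287. 202.] n 709 z 58.4 rect [461.3 -15.9] [101.1  45.4] 17.8
px [482. 236.] n 219 z 62.0 rect [ 732.7 -305.6] [83.7 23.9] 78.4
px [548. 298.] n 503 z 60.2 rect [ 715.  -465.8] [  6.8 114.5] 11.6
px [389. 324.] n 1494 z 58.8 rect [ 456.5 -362.2] [43.3 98.6] 78.4
px [591. 333.] n 168 z 60.7 rect [ 714.5 -547.1] [ 5.9 70.7] 89.8
px [218. 113.] n 209 z 58.7 rect [490.9 650.6] [112.8 218.2] 56.6
px [ 67. 113.] n 150 z 60.2 rect [ 20.  949.5] [ 19.6 113.9] 86.1
px [150. 129.] n 330 z 58.7 rect [266.7 628.8] [ 22.1 256.1] 86.1
px [334. 152.] n 251 z 60.5 rect [697.5 190.5] [ 51.4 332.7] 9.5
px [ 60. 143.] n 81 z 59.7 rect [ -5.  677.5] [55.8 23.9] 35.1
px [256. 161.] n 331 z 61.7 rect [482.8 225.7] [46.4 98.1] 76.1
px [427. 222.] n 505 z 60.5 rect [ 696.5 -214.4] [ 53.5 338.5] 8.6
px [286. 205.] n 479 z 58.2 rect [460.1 -15.7] [100.1  45.6] 16.7
px [436. 213.] n 96 z 60.1 rect [ 740.5 -235.1] [55.5 18.3] 89.2
px [457. 229.] n 142 z 63.4 rect [ 732.3 -305. ] [86.5 22.4] 79.6
px [516. 280.] n 421 z 60.3 rect [ 715.4 -467.2] [ 20.1 116.5] 20.4
px [372. 302.] n 1146 z 59.3 rect [ 455.8 -362.5] [44.2 98.5] 79.4
px [560. 307.] n 118 z 60.9 rect [ 721.2 -547.3] [ 6.2 57.4] 89.5
px [581. 374.] n 274 z 60.6 rect [ 632.7 -632.5] [40.3 55.4] 82.8
px [614. 386.] n 140 z 60.3 rect [ 656.9 -669.3] [82.5  4.3] 0.0
px [566. 392.] n 243 z 62.6 rect [ 587.4 -640.9] [28.5 54.4] 43.9
```

View pics/s6.png

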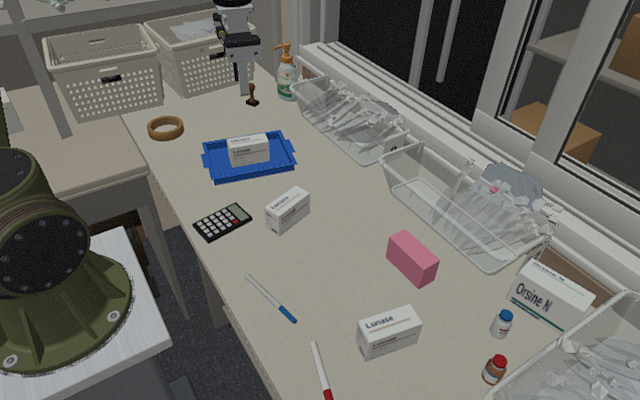

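The carton stands upright near the tray centre (247,150), at (484,226) with its top at 62 mm. The other two stand at (287,208) and (389,332), and the gripper is clear of everything, so I'm handing in.

```bash
python3 -c "
from cell import manip
print(manip.sign_off())"
```

```text
the job is handed in; nothing more can be done
None
```

The full carton is standing upright in the blue tray, and I handed the job in at about 19.5 s. Hand-in gives no verdict.

- **Weighing:** I lifted two of the three cartons. The one nearest the tray read about 0.6 N, so it is empty, and I set it back in place. The middle one read about 2.65 N, so it is the full one. I did not lift the third carton, because only one is full and the reading was well clear of an empty's 0.6 N at most.
- **Placing:** I lowered the full carton in the gripper until it touched the tray floor. Contact peaked at about 12 N, so I eased off slightly before letting go.
- **Last checks:** Both cameras put the carton within about 4 mm of the tray centre. Its top was at about 62 mm, which fits it standing on the tray floor. The two empties were upright on the worktop where they started, to within about 2 mm. The gripper was about 220 mm up, touching nothing, with no load on the wrist. No check failed or disagreed.

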